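Clear and spring open the touch-latch hatch of the bolt cabinet

TASK

Slide the small strapped carton off the blue hatch and onto the green patch on the cabinet top, keeping it flat on the cabinet all the way. Then press down the yellow mark at the hatch's edge until the hidden push-to-open catch lets go, and take the hand away so that the hatch springs up and stays ajar. Push and press only: do not pick anything up, and leave the jar and everything else where it stands.

Things in the scene. Friction and masses are not known exactly. Their poses are not given: they have to be found in the camera images.
- press_mark (a point): centre of the yellow press mark (30 x 70 mm) painted on the top of the hatch, at the middle of its free edge nearest the robot. It moves with the hatch; its x axis points from the free edge to the hinge, z out of the hatch's top. The hatch is a blue steel panel, 168 mm (x) by 158 mm (y), nearly flush with the cabinet top (0.8 mm proud), which is 120 mm above the table; the mark lies 140 mm from the hinge and 29 mm in from the free edge
- hatch (a joint): angle of the hatch about its far-side hinge, rad: 0 shut and latched, negative pressed in (hard stop at -0.05, about 7 mm down at the mark), positive open, stop at 0.36 = ajar, the mark about 49 mm higher. A spring pushes it open. The catch lets go when pressed to about -0.03 (4 to 5 mm at the mark), which takes 8 to 10 N there, and stays let go; once freed, the hatch follows the finger up as it is taken away
- cab: the low cream-painted cabinet, fixed to the table, 240 mm (x) by 451 mm (y) by 120 mm high, origin at the centre of its underside; its x axis points away from the robot, y to the left, z up. The hatch fills x from -85 to +85 mm and y from -80 to +80 mm of its top, with a flat fixed deck 144 mm wide on each side (y) of it
- patch: green patch painted on one of the two side decks (left or right), 130 mm (x) by 110 mm (y), flat and without height; origin at its centre, on the cabinet top, axes as the cabinet's
- carton_mid (a point): centre of the loose strapped cardboard carton, 62 x 62 mm and 50 mm high (this point 25 mm above its underside), about 0.2 to 0.4 kg, standing on the hatch at the start; z up, x and y along its sides
- jar: loose jar with a red lid, 52 mm across and 58 mm high, standing on the side deck that has no patch; origin at the centre of its underside. To be left alone
- bolt0: loose steel hex bolt standing on its head on the table, 36 mm wide, 89 mm high; origin at its underside. Leave alone
- bolt1: loose steel hex bolt standing on its head on the table, 36 mm wide, 74 mm high; origin at its underside. Leave alone
- stub: loose dark steel bar end standing on the table, 38 mm across, 60 mm high; origin at its underside. Leave alone
- nut: loose brass collar on the table, 46 mm across, 20 mm high; origin at its underside. Leave alone
- wrench: loose wrench lying on the table, 200 mm long along its x axis. Leave alone
- tape: loose yellow tape-measure case on the table, 65 x 36 x 60 mm high; origin at its underside. Leave alone
Things that resemble listed ones, but are neither listed nor needed, are in the scene too. What is meant by the part that bears carton_mid is not turquoise, and is the smaller of those in its own colour.

How it is judged (in metres and radians):
On the way, in this order (a step that is already met when the one before it is completed fails the run):
1. the carton stands on the green patch, clear of the still-shut hatch (x of carton_mid in the frame of patch between -0.04 and 0.04 m and y of carton_mid in the frame of patch between -0.035 and 0.035 m and value of joint hatch below 0.03 rad), for 0.2 s.
2. the hatch is pressed in at its catch (value of joint hatch below -0.02 rad).
3. the hatch has sprung ajar (value of joint hatch above 0.28 rad), for 0.2 s.
At the end, for the whole second after the job is handed in: The hatch stands ajar (joint above 0.28 rad) and the carton stands flat on the cabinet top with its centre within 40 mm (x) and 35 mm (y) of the middle of the green patch (value of joint hatch above 0.28 rad and x of carton_mid in the frame of patch between -0.04 and 0.04 m and y of carton_mid in the frame of patch between -0.035 and 0.035 m and z of carton_mid in the frame of patch between 0.02 and 0.03 m and angle between carton_mid's own z axis and vertical below 0.1 rad); the robot touches nothing.
It fails at once if the carton is lifted off the cabinet top (more than 10 mm), tipped, or pushed off it (z of carton_mid in the frame of cab above 0.156 m or z of carton_mid in the frame of cab below 0.13 m or angle between carton_mid's own z axis and vertical above 0.25 rad).
It fails at once if the jar is moved more than 20 mm (distance of jar from where it was at the start of the episode above 0.02 m).
It fails at once if another thing on the table is moved more than 20 mm (distance of any of bolt0, bolt1, stub, nut, wrench, tape from where it was at the start of the episode above 0.02 m).
It also fails if it takes over 51 s, if anything falls off the work surface, if the arm or the gripper's body presses on something with over 40 N, if the wrist force passes 120 N, or if a joint passes its speed limit or range.

ROBOT

A 6-joint arm with a two-finger parallel gripper is mounted at the origin on the work surface. World frame = base frame: x ahead of the robot, y to its left, z up, the work surface at z = 0. Lengths are in m, angles in degrees, forces in N, time in s.
With the tool pointing down it reaches from about 0.4 to 0.825 m from the base axis. Payload 7 kg.
Tool frame: the origin (TCP) lies at the very end of the fingers, on their centre line; the grasp point (between the pads) lies 19 mm behind it; z points along the fingers, y is the line along which they close (so a half turn about z gives the same grasp; the last joint's range is limited). The gripper opens to 88 mm and grips with 3 to 60 N. Pads are 19 mm wide; open, the fingers measure 130 mm over their backs; the gripper's body (78 mm by 193 mm) begins 47 mm behind the grasp point.
Start: joints at [16.507, 20.546, 0.682, 0, -70.136, -16.507], TCP at [0.675, -0, 0.196] pointing down, gripper open.
Joint ranges: [-176.03, 176.03], [-82.01, 121.73], [-58.28, 71.71], [-173.87, 95.51], [-174.79, -0.11], [-173.66, 173.66]. Speed limits (degrees/s): [136.94, 136.94, 172.46, 180, 180, 180].

INTERFACE

Orientations are given as [roll, pitch, yaw] about the fixed x, y, z axes, in that order (R = Rz(yaw) Ry(pitch) Rx(roll)).
In Python, from plant import r gives the robot as it stands. The module is installed in compiled form; this text tells all that it offers.
- The arm moves only by the tool jog_arm, never from a script. Its arguments are lists of equal length, an entry for each row: "travel": the shift along the tool's x, y, z each as a share of 50 cm, from -1 to 1, a list of three; "dr": the turn, a rotation vector about the tool's x, y, z each as a share of 360 degrees, from -1 to 1, a list of three; "claw": the opening, from 0 (shut) to 1 (fully open). A call has exactly 10 rows; each row is the pose to reach, as a shift and turn from the pose commanded when the call began, along the tool's axes at that moment, turning the shorter way round; what a row does not reach only later rows make up. A row lasts 1/8 s, in which the tool goes at most 62.5 mm and 10.7 degrees, less where a joint would pass 70% of its speed; a pose out of reach is approached as far as the arm can. A call with a number of a shift or a turn outside -1 to 1 is refused whole. A call with a gripper value outside its range is refused whole. The fingers move at their own pace and stop on an object; "newtons" is the grip in N (left out, the last holds). Time passes only in rows, so rows that repeat a pose let the fingers close, or fill a call up. It gives the time, the measured TCP pose, the force, the opening and the grip force at its end, in the units of the state.
- r.get_state(): the state, without advancing time (a new reading comes with each control period).
- r.capture(name): name is "scene" or "side" or "wrist"; returns a dict with "pixels" (384x512x3 uint8, red, green, blue), "range_z" (384x512 float32, m along the optical axis (not along the pixel's ray), 0 where there is no reading), "fx", "fy", "cx", "cy" (pixels), "position" and "attitude" of the camera in the world; the wrist camera has in their place "hand_eye" (4x4, takes a point from camera to tool coordinates, whose origin is the TCP and whose axes are the flange's). Camera axes: x right, y up, looking along -z (the intrinsics and any distortion apply to the point x, -y, -z); pixel columns grow to the right and rows downward; lengths in m; the calibration is good to about 2 mm. A picture is of the moment at which its call begins: read the wrist's pose just before it.
- r.close_job(): hands the job in; it is judged then, once.
Trained networks look in the newest picture that a camera, given by its name, has taken for a name from the list of things; names that differ only in an ending like _2 or _b are one class to them, and where a whole thing is asked for, a point or a joint stands for the part that bears it (a point fixed in the world has none). Each returns a list of dicts, best first, with "conf" (0 to 1); they miss things now and then, are a little off and sometimes report something else, mostly with a low value. They report only what shows in the picture. A call takes as long as a camera call. They do not tell look-alikes from the thing itself.
- r.boxes_of(name, camera): "extent" ([left, top, right, bottom] in pixels, round what is visible of it).
- r.regions_of(name, camera): "pixels" (384x512 bool, what is visible of it) and "extent" ([left, top, right, bottom] in pixels, round what is visible of it).
- r.tip_of(name, camera): "at" ([column, row] in pixels: a listed point, or the origin of a listed thing).
The state is a dict: "time_s": time; "joints": joint angles; "qd": joint speeds; "joint_torque": joint torques, N m; "tcp_pos": TCP position; "eef_rot": TCP orientation; "contact_force": force on the tool from outside, world axes, zero at the start; "moment": the same for the moment, N m; "gripper_width": finger opening in m; "gripper_force": force on a finger pad.
Only numpy, scipy, OpenCV 4.12 (cv2) and the standard library are available. Lean on these libraries where they do the work, as an engineer would, in place of code of your own. Each camera call takes 0.05 s, during which the arm holds its last target. There are 200 camera calls.

## Working session

There is one attempt and no reset: what is moved stays moved. The work goes in short steps, Python scripts to look and compute and a tool call to move; the robot and the scene stay as the last step left them, time stands still between calls to the robot, and variables do not carry over. Pictures are saved under pics/ and viewed, at most 10 in all, crops included, and the job is handed in when it is done.

Besides the shell and the picture viewer there is one more tool, called in YAML: its name, and indented under it one key for each argument. jog_arm: Moves the arm, as the interface text tells. Its arguments: {"type":"object","properties":{"travel":{"type":"array"},"dr":{"type":"array"},"claw":{"type":"array"},"newtons":{"type":"number"}},"required":["travel","dr","claw"]}

```bash
mkdir -p pics; cat > h.py <<'E'
import numpy as np, cv2
from scipy.spatial.transform import Rotation as R
from plant import r
def rotm(a):
    a=np.array(a,float)
    if a.shape==(3,3): return a
    if a.size==4: return R.from_quat(a).as_matrix()
    return R.from_euler('xyz',a,degrees=True).as_matrix()
def cam(name):
    s=r.get_state(); c=r.capture(name)
    if name=='wrist':
        T=np.eye(4); T[:3,:3]=rotm(s['eef_rot']); T[:3,3]=s['tcp_pos']; T=T@np.array(c['hand_eye'])
    else:
        T=np.eye(4); T[:3,:3]=rotm(c['attitude']); T[:3,3]=c['position']
    c['T']=T; return c
def cloud(c):
    z=c['range_z']; v,u=np.indices(z.shape)
    p=np.stack([(u-c['cx'])/c['fx']*z,-(v-c['cy'])/c['fy']*z,-z],-1)
    return p@c['T'][:3,:3].T+c['T'][:3,3]
E
python3 - <<'E'
from h import *
s=r.get_state(); print({k:np.round(v,3).tolist() for k,v in s.items()})
for n in ['scene','side','wrist']:
    c=cam(n); print(n,{k:v for k,v in c.items() if k not in('pixels','range_z','T')})
    P=cloud(c)
    cv2.imwrite(f'pics/{n}0.png',c['pixels'][:,:,::-1])
    for k in ['carton_mid','press_mark','patch','jar','cab']:
        for d in r.regions_of(k,n)[:4]:
            m=d['pixels']&(c['range_z']>0); 
            print(k,round(d['conf'],2),np.round(d['extent']),m.sum(),np.round(np.median(P[m],0),3) if m.any() else '')
        if k in('carton_mid','press_mark'):print('  tip',[(round(d['conf'],2),np.round(d['at'])) for d in r.tip_of(k,n)[:4]])
a=[cv2.imread(f'pics/{n}0.png') for n in('scene','side')]
E
```

```text
{'time_s': 0.0, 'joints': [16.508, 20.592, 0.634, -0.021, -70.137, -16.508], 'qd': [-0.039, 0.024, -0.023, -0.002, -0.016, 0.028], 'joint_torque': [-0.001, -58.273, 29.306, 6.997, 0.007, -0.0], 'tcp_pos': [0.674, -0.0, 0.195], 'eef_rot': [179.904, -0.008, -90.008], 'contact_force': [0.441, -0.688, 0.803], 'moment': [-0.052, 0.023, 0.007], 'gripper_force': 0.0, 'gripper_width': 0.088}
scene {'fx': 466.67959239672814, 'fy': 466.67959239672814, 'cx': 253.57665574353882, 'cy': 192.54577273149727, 'position': array([1.31015837, 0.51373084, 1.11327389]), 'attitude': array([ 4.33696000e+01, -1.06947688e-01,  1.20496409e+02])}
carton_mid 0.94 [219. 131. 247. 158.] 515 [ 0.281 -0.161  0.067]
carton_mid 0.61 [343. 196. 374. 228.] 588 [0.342 0.315 0.045]
carton_mid 0.55 [224. 178. 255. 206.] 667 [0.551 0.023 0.166]
  tip [(0.94, array([240., 191.])), (0.78, array([226., 150.])), (0.72, array([358., 213.]))]
press_mark 0.62 [208. 177. 277. 230.] 1601 [0.576 0.054 0.119]
  tip [(0.62, array([251., 187.]))]
patch 0.67 [265. 197. 319. 241.] 1436 [0.528 0.18  0.119]
cab 0.75 [153. 175. 328. 282.] 97
[... 1358 characters left out ...]
286360e-01,
         7.90951074e-02],
       [ 9.99999921e-01,  4.07484102e-06,  3.98500032e-04,
        -5.98284372e-04],
       [ 3.80157678e-04,  2.90286384e-01, -9.56939742e-01,
        -1.87720904e-01],
       [ 0.00000000e+00,  0.00000000e+00,  0.00000000e+00,
         1.00000000e+00]])}
carton_mid 0.81 [383. 169. 508. 267.] 7960 [ 0.548 -0.001  0.169]
  tip [(0.7, array([438., 218.]))]
press_mark 0.62 [302. 111. 512. 309.] 16584 [ 0.576 -0.021  0.119]
  tip []
patch 0.6 [343. 319. 375. 334.] 476 [0.58  0.135 0.119]
jar 0.83 [380.   0. 500.  64.] 5791 [ 0.574 -0.115  0.176]
cab 0.64 [236.   0. 512. 334.] 51983 [ 0.604 -0.056  0.119]
cab 0.2 [341. 321. 376. 336.] 435 [0.579 0.136 0.119]
```

View pictures.

View pics/scene0.png

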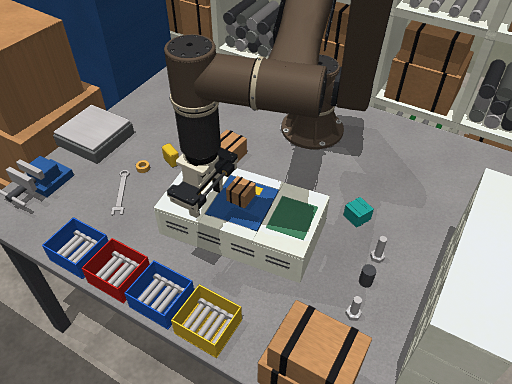

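View pics/side0.png

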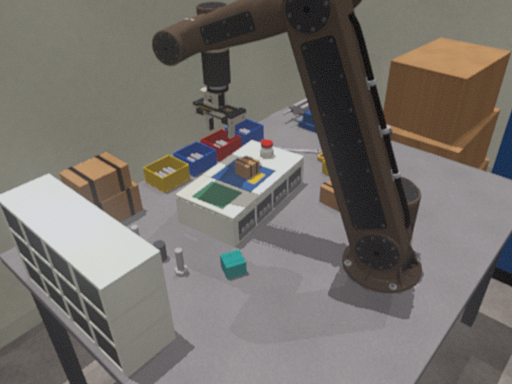

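View pics/wrist0.png

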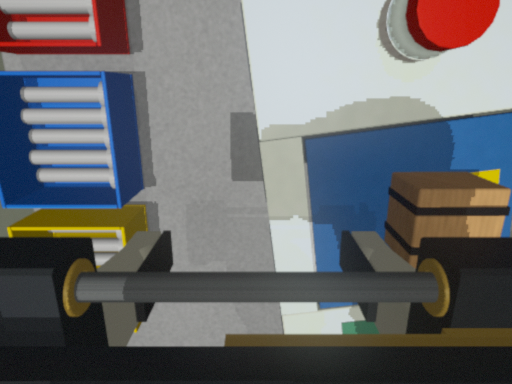

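```bash
cat >> h.py <<'E'
def fit(c,crop=None):
    P=cloud(c); hsv=cv2.cvtColor(np.ascontiguousarray(c['pixels']),cv2.COLOR_RGB2HSV); h,s,v=[hsv[...,i].astype(int) for i in range(3)]
    X,Y,Z=P[...,0],P[...,1],P[...,2]; ok=(c['range_z']>0)&(X>.35)&(X<.85)&(Y>-.3)&(Y<.36)
    top=ok&(abs(Z-.12)<.012)
    M={'green':top&(h>60)&(h<90)&(s>80),'blue':top&(h>98)&(h<125)&(s>100),'yellow':top&(h>20)&(h<34)&(s>130)&(v>110),'cream':top&(s<70),
       'carton':ok&(abs(Z-.171)<.008)&(h>5)&(h<22)&(s>70),'cartall':ok&(Z>.13)&(Z<.18)&(h>5)&(h<22)&(s>70)}
    for k,m in M.items():
        m=cv2.morphologyEx(m.astype(np.uint8),cv2.MORPH_OPEN,np.ones((2,2)))
        n,l,st,_=cv2.connectedComponentsWithStats(m)
        if n<2: print(k,'none');continue
        i=1+np.argmax(st[1:,4]); m=(l==i) if k not in('blue','cream') else m>0
        q=P[m]; rc=cv2.minAreaRect((q[:,:2]*1000).astype(np.float32))
        print(k,m.sum(),'med z',np.round(np.median(q[:,2]),4),'mean',np.round(q[:,:2].mean(0),4),'rect c',np.round(rc[0],1),'size',np.round(rc[1],1),'ang',round(rc[2],1))
E
python3 - <<'E'
from h import *
for n in ['scene','side','wrist']:
    print(n); fit(cam(n))
c=r.capture('side')['pixels'][130:250,170:310,::-1]
cv2.imwrite('pics/crop1.png',cv2.resize(c,None,fx=5,fy=5,interpolation=cv2.INTER_CUBIC))
E
```

```text
scene
green 1358 med z 0.1188 mean [0.5324 0.1849] rect c [895.6 307. ] size [917.6 127.6] ang 18.6
blue 1649 med z 0.1187 mean [0.5667 0.0461] rect c [901. 205.] size [1006.2  195.8] ang 26.0
yellow 47 med z 0.1197 mean [0.4873 0.0494] rect c [487.8  51.7] size [31.2 20.6] ang 30.2
cream 4128 med z 0.1176 mean [0.5747 0.0876] rect c [870.7 129.5] size [1063.7  481.3] ang 16.8
carton 145 med z 0.1688 mean [0.5404 0.021 ] rect c [538.7  20.7] size [64.  27.8] ang 1.0
cartall 211 med z 0.1516 mean [0.5391 0.0447] rect c [519.5  40.1] size [101.1  17.4] ang 6.1
side
green 77 med z 0.1237 mean [0.5504 0.2072] rect c [111.9 591.3] size [  58.4 1282.5] ang 48.6
blue 515 med z 0.1232 mean [0.5277 0.0629] rect c [136.2 518.1] size [ 203.5 1401.2] ang 39.6
yellow 76 med z 0.1237 mean [0.4814 0.0239] rect c [482.7  22.1] size [30.6 63.8] ang 9.6
cream 3162 med z 0.1221 mean [0.5135 0.0603] rect c [338.2 482.4] size [ 608.9 1669. ] ang 34.8
carton 164 med z 0.1722 mean [0.5203 0.0253] rect c [524.5  -7.4] size [117.   54.8] ang 87.7
cartall 307 med z 0.1624 mean [0.5168 0.0337] rect c [109.7 489. ] size [  77.7 1415.8] ang 41.5
wrist
green 372 med z 0.1193 mean [0.5814 0.1273] rect c [629.9  38.4] size [ 29.  250.6] ang 27.7
blue 15342 med z 0.1195 mean [ 0.5649 -0.0133] rect c [556.8  -5.6] size [183. 211.] ang 17.3
yellow 205 med z 0.1201 mean [ 0.4871 -0.0126] rect c [574.4 -45.3] size [  9.3 213.3] ang 70.3
cream 35188 med z 0.1186 mean [ 0.6055 -0.0621] rect c [551.2   7.8] size [228.8 327.2] ang 7.5
carton 2158 med z 0.1695 mean [0.5417 0.0096] rect c [577.1  -4.5] size [ 48.2 242.3] ang 64.1
cartall 3364 med z 0.1686 mean [ 0.5403 -0.0115] rect c [574.1 -23.1] size [ 33.3 229.4] ang 69.4
```

View pics/crop1.png

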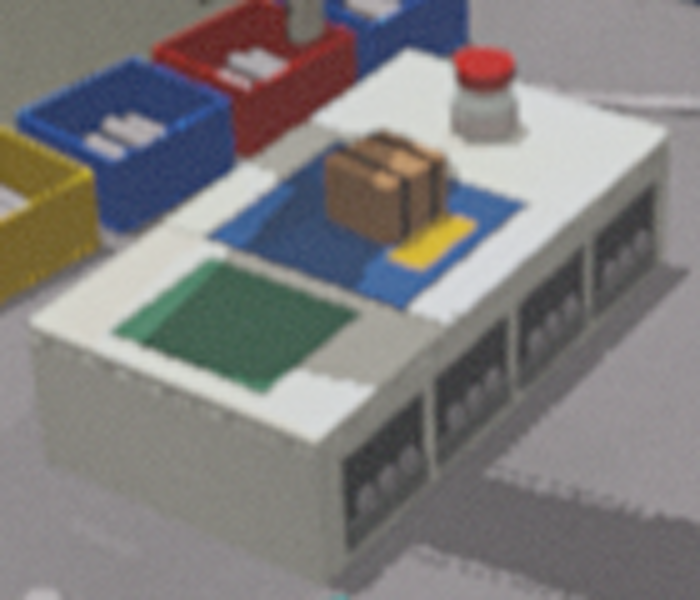

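```bash
sed -i 's/(q\[:,:2\]\*1000).astype(np.float32)/np.ascontiguousarray(q[:,:2]*1000,dtype=np.float32)/' h.py
python3 - <<'E'
from h import *
for n in ['scene','side','wrist']:
    print(n); c=cam(n); fit(c); P=cloud(c)
    for d in r.regions_of('jar',n)[:2]:
        m=d['pixels']&(c['range_z']>0)&(P[...,2]>.165); print('jar',d['conf'],m.sum(),np.round(P[m].mean(0),3))
E
```

```text
scene
green 1357 med z 0.1187 mean [0.5321 0.185 ] rect c [895. 307.] size [918.8 127.3] ang 18.6
blue 1642 med z 0.1188 mean [0.5678 0.0467] rect c [903.5 206.2] size [1000.8  195.8] ang 26.0
yellow 47 med z 0.1202 mean [0.4878 0.0497] rect c [488.1  52. ] size [32.8 20.7] ang 30.2
cream 4142 med z 0.1176 mean [0.5741 0.0878] rect c [869.4 129.6] size [1066.1  480.5] ang 16.8
carton 148 med z 0.1689 mean [0.5408 0.0207] rect c [538.7  21.7] size [27.1 62.6] ang 88.8
cartall 212 med z 0.1677 mean [0.5487 0.0204] rect c [539.   21.6] size [28.8 62.6] ang 86.9
side
green 83 med z 0.123 mean [0.5631 0.1961] rect c [560.7 190.1] size [26.4 94.4] ang 6.1
blue 519 med z 0.1232 mean [0.5277 0.0636] rect c [136.2 518.4] size [ 203.9 1400.8] ang 39.6
yellow 75 med z 0.1238 mean [0.4808 0.025 ] rect c [479.4  23.8] size [30.9 63.9] ang 9.7
cream 3137 med z 0.1221 mean [0.5142 0.0581] rect c [336.9 483.2] size [ 607.2 1666.4] ang 34.8
carton 151 med z 0.1723 mean [0.5025 0.0428] rect c [110.2 487.8] size [  76.8 1418.2] ang 41.5
cartall 297 med z 0.1609 mean [0.5047 0.0458] rect c [110.6 488.2] size [  78.  1418.2] ang 41.5
jar 0.67 98 [ 0.557 -0.119  0.177]
wrist
green 376 med z 0.1193 mean [0.5809 0.1283] rect c [616.5  64.1] size [ 29.  191.7] ang 27.7
blue 15345 med z 0.1195 mean [ 0.5648 -0.0133] rect c [556.8  -5.6] size [183.2 210.9] ang 17.3
yellow 205 med z 0.1201 mean [ 0.4863 -0.0123] rect c [489.9 -15. ] size [ 9.3 33.5] ang 70.3
cream 35215 med z 0.1186 mean [ 0.6054 -0.062 ] rect c [551.2   8.1] size [228.7 328.4] ang 7.5
carton 2166 med z 0.1695 mean [0.5418 0.0097] rect c [577.3  -4.6] size [ 48.1 241.9] ang 64.1
cartall 3374 med z 0.1686 mean [ 0.5403 -0.0114] rect c [573.8 -23. ] size [ 33.1 230.1] ang 69.4
jar 0.62 3680 [ 0.566 -0.116  0.176]
```

```bash
sed -i "s/        q=P\[m\];/        q=P[(m>0)\&M[k]];/" h.py
python3 - <<'E'
from h import *
for n in ['scene','side','wrist']:
    print(n); fit(cam(n))
E
```

```text
scene
green 1358 med z 0.1188 mean [0.5278 0.1814] rect c [524.9 179.9] size [137.1 105.4] ang 7.5
blue 1642 med z 0.1188 mean [0.5658 0.0439] rect c [545.2  29.7] size [169.2 154.9] ang 7.9
yellow 47 med z 0.119 mean [0.486  0.0466] rect c [487.7  44.7] size [24.9 19.6] ang 2.5
cream 4140 med z 0.1176 mean [0.5712 0.0856] rect c [545.5  30. ] size [245.2 447.1] ang 7.4
carton 241 med z 0.1683 mean [0.5397 0.0272] rect c [537.4  28. ] size [41.2 64.7] ang 88.9
cartall 423 med z 0.1649 mean [0.5453 0.0318] rect c [537.5  29. ] size [43.4 64.7] ang 88.5
side
green 79 med z 0.1231 mean [0.5657 0.1948] rect c [565.2 183.9] size [20.5 92.6] ang 8.2
blue 510 med z 0.1232 mean [0.5358 0.0623] rect c [536.3  35. ] size [158.1 145.8] ang 9.6
yellow 73 med z 0.1244 mean [0.4833 0.0241] rect c [484.4  22.5] size [23.3 57.4] ang 8.6
cream 3156 med z 0.1221 mean [0.5183 0.0536] rect c [623.2  73.2] size [418.9 516.5] ang 7.7
carton 161 med z 0.1732 mean [0.5228 0.0258] rect c [524.7  18.3] size [63.7 50.1] ang 85.9
cartall 303 med z 0.1646 mean [0.5219 0.0319] rect c [526.4  18.6] size [63.1 54.4] ang 88.0
wrist
green 371 med z 0.1193 mean [0.5774 0.1365] rect c [576.3 136.3] size [32.5 12.9] ang 2.1
blue 15342 med z 0.1195 mean [ 0.5644 -0.0135] rect c [541.7  25.6] size [170.  157.5] ang 7.8
yellow 207 med z 0.12 mean [ 0.4854 -0.0121] rect c [486.7 -13.9] size [ 9.  22.5] ang 69.5
cream 35216 med z 0.1186 mean [ 0.6055 -0.0627] rect c [564.4  -8.2] size [206.8 292.3] ang 7.5
carton 2158 med z 0.1695 mean [0.5384 0.0119] rect c [535.8  14.6] size [62.6 24.6] ang 1.0
cartall 3366 med z 0.1685 mean [ 0.5404 -0.0116] rect c [535.8  -9.4] size [63.2 14.7] ang 0.2
```

The target is the brown carton on the hatch, at scene (240,190) and side (247,165). It isn't turquoise and it is the smaller of the brown ones. Things it could be mistaken for:
- the brown box on the table behind, at scene (233,145)
- the turquoise box, at scene (358,212)
- the big strapped box, at scene (315,345)

The close crop confirms this: the carton is next to the yellow mark, the patch is on the left deck and the jar on the right deck.

The cabinet yaw is about 7.6°, the carton is at about (0.535, 0.016), the patch at (0.524, 0.179) and the mark at (0.487, 0.021).

Next I close the fingers, rise, and go above the gap between jar and carton.

jog_arm:
  travel:
    - [0,0,-0.108]
    - [0,0,-0.108]
    - [0.09,0.1,-0.108]
    - [0.09,0.2,-0.108]
    - [0.09,0.28,-0.108]
    - [0.09,0.28,-0.108]
    - [0.09,0.28,-0.108]
    - [0.09,0.28,-0.108]
    - [0.09,0.28,-0.108]
    - [0.09,0.28,-0.108]
  dr:
    - [0,0,0]
    - [0,0,0]
    - [0,0,0]
    - [0,0,0]
    - [0,0,0]
    - [0,0,0]
    - [0,0,0]
    - [0,0,0]
    - [0,0,0]
    - [0,0,0]
  claw: [0,0,0,0,0,0,0,0,0,0]
  newtons: 20

```text
time_s: 3.1
tcp_pos: [0.5353, -0.045, 0.2492]
eef_rot: [179.9, -0.0, -90.0]
contact_force: [-0.0, -0.5, -0.0]
gripper_width: 0.0005
gripper_force: 0.0
```

```bash
python3 - <<'E'
from h import *
s=r.get_state(); print(np.round(s['tcp_pos'],4),np.round(s['eef_rot'],2),s['gripper_width'])
for n in ['scene','wrist']:
    print(n); c=cam(n); fit(c)
    cv2.imwrite(f'pics/{n}1.png',c['pixels'][:,:,::-1])
    P=cloud(c)
    for d in r.regions_of('jar',n)[:1]:
        m=d['pixels']&(c['range_z']>0)&(P[...,2]>.165); print('jar',d['conf'],m.sum(),np.round(P[m].mean(0),3),np.round(P[m].max(0),3))
E
```

```text
[ 0.5353 -0.045   0.2492] [ 1.7995e+02 -1.0000e-02 -9.0010e+01] 0.0005129550596110757
scene
green 1362 med z 0.1187 mean [0.5278 0.181 ] rect c [525.2 180.3] size [131.5 105.2] ang 7.8
blue 1653 med z 0.1187 mean [0.5654 0.0435] rect c [545.4  29.3] size [168.8 155.4] ang 7.5
yellow 47 med z 0.1191 mean [0.4862 0.0467] rect c [486.6  45.5] size [27.9 18.4] ang 3.5
cream 5804 med z 0.1176 mean [0.5662 0.023 ] rect c [546.1  29. ] size [243.7 448.5] ang 7.4
carton 247 med z 0.1683 mean [0.5394 0.0277] rect c [537.4  28.4] size [40.1 63. ] ang 89.7
cartall 422 med z 0.1649 mean [0.5454 0.0315] rect c [537.9  27.7] size [42.4 64.5] ang 88.7
jar 0.88 181 [ 0.568 -0.121  0.174] [ 0.59  -0.098  0.181]
wrist
green 228 med z 0.1194 mean [0.5362 0.135 ] rect c [535.6 134.7] size [20.6 16.7] ang 0.4
blue 8492 med z 0.1195 mean [ 0.5533 -0.024 ] rect c [542.9  25.5] size [166.2 156.6] ang 7.9
yellow 800 med z 0.12 mean [0.4878 0.0028] rect c [488.4   4.1] size [24.  38.3] ang 7.5
cream 43883 med z 0.1186 mean [ 0.5604 -0.116 ] rect c [552.  -37.9] size [239.9 321.9] ang 7.5
carton 911 med z 0.1693 mean [ 0.534  -0.0121] rect c [533.9 -10.1] size [14.6 60.9] ang 88.1
cartall 1681 med z 0.1663 mean [ 0.5336 -0.0141] rect c [533.9 -10.4] size [15.3 60.9] ang 88.1
jar 0.96 3070 [ 0.563 -0.126  0.177] [ 0.586 -0.102  0.179]
```

View pics/wrist1.png

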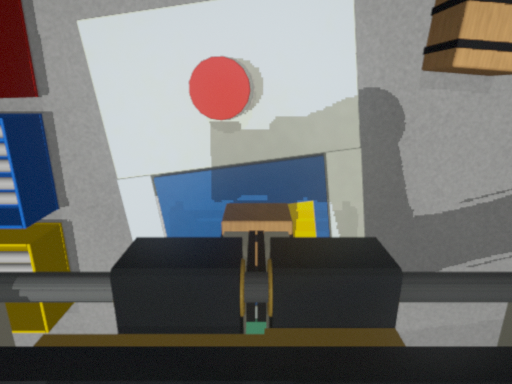

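The wrist view shows the carton top at about (258,218) right in front of the closed fingers, with the jar lid at (220,88) well clear. I descend in the gap and start pushing.

jog_arm:
  travel:
    - [0,0,0.09]
    - [0,0,0.18]
    - [0,0,0.22]
    - [0,0,0.236]
    - [0,0,0.236]
    - [0,0,0.236]
    - [-0.01,0,0.236]
    - [-0.02,0,0.236]
    - [-0.03,0,0.236]
    - [-0.04,0,0.236]
  dr:
    - [0,0,0]
    - [0,0,0]
    - [0,0,0]
    - [0,0,0]
    - [0,0,0]
    - [0,0,0]
    - [0,0,0]
    - [0,0,0]
    - [0,0,0]
    - [0,0,0]
  claw: [0,0,0,0,0,0,0,0,0,0]

```text
time_s: 4.55
tcp_pos: [0.5349, -0.0248, 0.1318]
eef_rot: [180.0, -0.0, -90.0]
contact_force: [-0.2, -3.2, 0.8]
gripper_width: 0.0002
gripper_force: 1.5
```

jog_arm:
  travel:
    - [-0.015,0,0]
    - [-0.03,0,0]
    - [-0.045,0,0]
    - [-0.06,0,0]
    - [-0.075,0,0]
    - [-0.09,0,0]
    - [-0.105,0,0]
    - [-0.12,0,0]
    - [-0.135,0,0]
    - [-0.15,0,0]
  dr:
    - [0,0,0]
    - [0,0,0]
    - [0,0,0]
    - [0,0,0]
    - [0,0,0]
    - [0,0,0]
    - [0,0,0]
    - [0,0,0]
    - [0,0,0]
    - [0,0,0]
  claw: [0,0,0,0,0,0,0,0,0,0]

```text
time_s: 5.8
tcp_pos: [0.5351, 0.0503, 0.1319]
eef_rot: [-180.0, -0.0, -90.0]
contact_force: [0.1, -5.1, 4.0]
gripper_width: 0.0006
gripper_force: 2.8
```

```bash
python3 - <<'E'
from h import *
s=r.get_state(); print(np.round(s['tcp_pos'],4),np.round(s['contact_force'],2))
for n in ['scene','side']:
    print(n); c=cam(n); fit(c)
    cv2.imwrite(f'pics/{n}2.png',c['pixels'][:,:,::-1])
E
```

```text
[0.5351 0.0503 0.1319] [ 0.07 -5.1   3.97]
scene
green 1357 med z 0.1187 mean [0.5279 0.1814] rect c [525.9 180.7] size [129.3 105. ] ang 7.2
blue 1213 med z 0.1187 mean [0.5878 0.0298] rect c [545.1  29.5] size [172.8 155. ] ang 8.2
yellow none
cream 5375 med z 0.1176 mean [0.5734 0.0236] rect c [546.3  29.6] size [242.7 447.8] ang 7.3
carton 165 med z 0.1685 mean [0.5407 0.0954] rect c [539.5  95.2] size [62.  22.7] ang 1.2
cartall 225 med z 0.1677 mean [0.5483 0.0951] rect c [539.7  95.3] size [25.4 61.4] ang 87.8
side
green 597 med z 0.1231 mean [0.5167 0.1801] rect c [517.8 178.7] size [114.1 101.7] ang 6.9
blue 346 med z 0.1235 mean [0.5142 0.0133] rect c [536.9  30.7] size [156.6 150.9] ang 7.3
yellow 66 med z 0.1236 mean [0.4837 0.0215] rect c [484.1  22.2] size [19.  64.8] ang 6.6
cream 2774 med z 0.122 mean [0.503 0.072] rect c [621.3  72.4] size [414.9 522.6] ang 7.2
carton 190 med z 0.1729 mean [0.5249 0.1019] rect c [527.8  96.8] size [54.5 59. ] ang 0.8
cartall 340 med z 0.1665 mean [0.5222 0.1074] rect c [527.5  97.4] size [55.3 60. ] ang 1.0
```

View pics/side2.png

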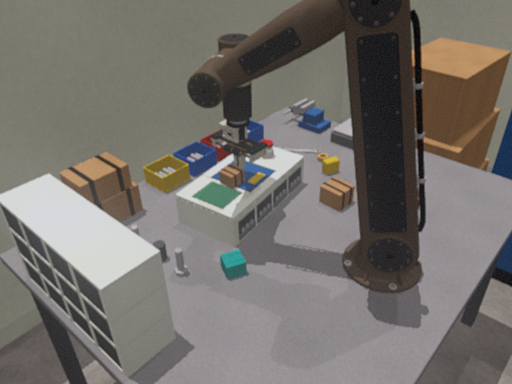

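The carton at about (232,176) is flat and square to the fingers, and still moving straight. I push the remaining ~88 mm.

jog_arm:
  travel:
    - [-0.018,0,0]
    - [-0.036,0,0]
    - [-0.054,0,0]
    - [-0.072,0,0]
    - [-0.09,0,0]
    - [-0.108,0,0]
    - [-0.126,0,0]
    - [-0.144,0,0]
    - [-0.162,0,0]
    - [-0.174,0,0]
  dr:
    - [0,0,0]
    - [0,0,0]
    - [0,0,0]
    - [0,0,0]
    - [0,0,0]
    - [0,0,0]
    - [0,0,0]
    - [0,0,0]
    - [0,0,0]
    - [0,0,0]
  claw: [0,0,0,0,0,0,0,0,0,0]

```text
time_s: 7.15
tcp_pos: [0.5349, 0.1376, 0.1316]
eef_rot: [180.0, -0.0, -90.0]
contact_force: [1.6, -2.2, 0.4]
gripper_width: 0.0005
gripper_force: 1.3
```

```bash
python3 - <<'E'
from h import *
s=r.get_state(); print(np.round(s['tcp_pos'],4),np.round(s['contact_force'],2))
for n in ['scene','side']:
    print(n); c=cam(n); fit(c)
    cv2.imwrite(f'pics/{n}3.png',c['pixels'][:,:,::-1])
E
```

```text
[0.5349 0.1376 0.1316] [ 1.56 -2.21  0.35]
scene
green 578 med z 0.1188 mean [0.5463 0.1982] rect c [525.3 180.6] size [129.9 104.6] ang 7.4
blue 1743 med z 0.1185 mean [0.5678 0.0229] rect c [545.8  30.1] size [169.5 155.6] ang 7.0
yellow 107 med z 0.1191 mean [0.4917 0.0094] rect c [492.3  14.6] size [33.2 48.7] ang 7.6
cream 5381 med z 0.1177 mean [0.5751 0.0165] rect c [546.   29.9] size [243.  447.4] ang 7.5
carton 173 med z 0.1694 mean [0.54   0.1828] rect c [538.9 182.1] size [61.4 23.5] ang 0.9
cartall 244 med z 0.1682 mean [0.548  0.1823] rect c [539.  182.3] size [23.9 62. ] ang 88.4
side
green 182 med z 0.1228 mean [0.5003 0.2072] rect c [515.3 203.4] size [113.1  54.6] ang 12.7
blue 563 med z 0.1235 mean [0.5191 0.0367] rect c [527.2  32.1] size [140.3 151.7] ang 8.8
yellow 70 med z 0.1234 mean [0.4844 0.0214] rect c [484.7  20.6] size [20.5 60.3] ang 7.0
cream 2784 med z 0.122 mean [0.5028 0.0513] rect c [622.  71.] size [415.9 515.4] ang 7.5
carton 213 med z 0.1727 mean [0.5233 0.1876] rect c [526.7 184.6] size [52.7 61. ] ang 1.1
cartall 384 med z 0.1679 mean [0.5207 0.1923] rect c [527.7 184. ] size [55.1 61.8] ang 0.1
```

View pics/scene3.png

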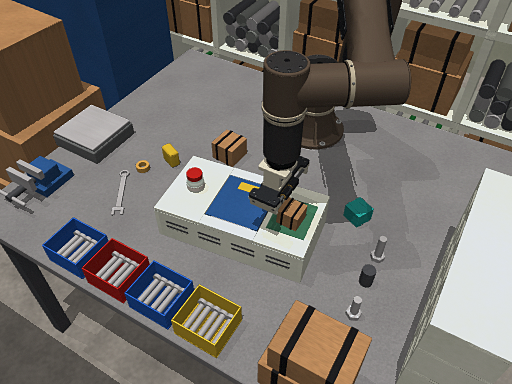

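The carton at (290,213) is flat and inside the green patch, the jar at (194,178) is undisturbed and the hatch is shut. I back off, rise, go over the mark and come down just above it.

jog_arm:
  travel:
    - [0.02,0,0]
    - [0.06,0,0]
    - [0.06,0,-0.1]
    - [0.15,0.06,-0.1]
    - [0.232,0.1,-0.1]
    - [0.232,0.1,-0.1]
    - [0.232,0.1,-0.05]
    - [0.232,0.1,-0.01]
    - [0.232,0.1,0.01]
    - [0.232,0.1,0.01]
  dr:
    - [0,0,0]
    - [0,0,0]
    - [0,0,0]
    - [0,0,0]
    - [0,0,0]
    - [0,0,0]
    - [0,0,0]
    - [0,0,0]
    - [0,0,0]
    - [0,0,0]
  claw: [0,0,0,0,0,0,0,0,0,0]

```text
time_s: 8.5
tcp_pos: [0.4849, 0.0207, 0.1263]
eef_rot: [179.9, -0.0, -90.0]
contact_force: [-0.3, 0.4, 0.3]
gripper_width: 0.0005
gripper_force: 0.0
```

```bash
python3 - <<'E'
from h import *
s=r.get_state(); print(np.round(s['tcp_pos'],4),np.round(s['contact_force'],2))
for n in ['scene','side']:
    print(n); c=cam(n); fit(c)
c=c['pixels'][120:250,160:320,::-1]
cv2.imwrite('pics/side4.png',cv2.resize(c,None,fx=4,fy=4,interpolation=cv2.INTER_CUBIC))
E
```

```text
[0.4849 0.0207 0.1263] [-0.32  0.42  0.28]
scene
green 631 med z 0.1189 mean [0.5433 0.193 ] rect c [527.3 180.2] size [129.4 106. ] ang 7.1
blue 2087 med z 0.1187 mean [0.5586 0.0358] rect c [545.6  29.6] size [169.6 154.5] ang 7.4
yellow 136 med z 0.1194 mean [0.4917 0.0259] rect c [492.   21.5] size [26.7 64.9] ang 11.8
cream 5518 med z 0.1176 mean [0.5729 0.027 ] rect c [545.9  28.7] size [243.7 448.5] ang 7.6
carton 160 med z 0.1681 mean [0.5396 0.1816] rect c [537.1 181.5] size [21.3 60.8] ang 89.6
cartall 234 med z 0.1671 mean [0.5483 0.1812] rect c [538.9 180.6] size [63.9 23.1] ang 0.9
side
green 258 med z 0.1232 mean [0.4943 0.1893] rect c [518.1 179.6] size [118.6  98.7] ang 6.8
blue 751 med z 0.1235 mean [0.5439 0.038 ] rect c [536.3  32. ] size [156.3 152.8] ang 7.7
yellow 58 med z 0.1236 mean [0.4833 0.0204] rect c [483.   20.4] size [19.6 54.9] ang 14.1
cream 2559 med z 0.1219 mean [0.5003 0.0834] rect c [621.3  74.3] size [415.2 519.4] ang 7.0
carton 207 med z 0.1718 mean [0.5244 0.1855] rect c [528.  181.3] size [62.2 54.5] ang 86.7
cartall 366 med z 0.1664 mean [0.5218 0.1917] rect c [527.6 182.2] size [63.1 56.5] ang 88.1
```

View pics/side4.png

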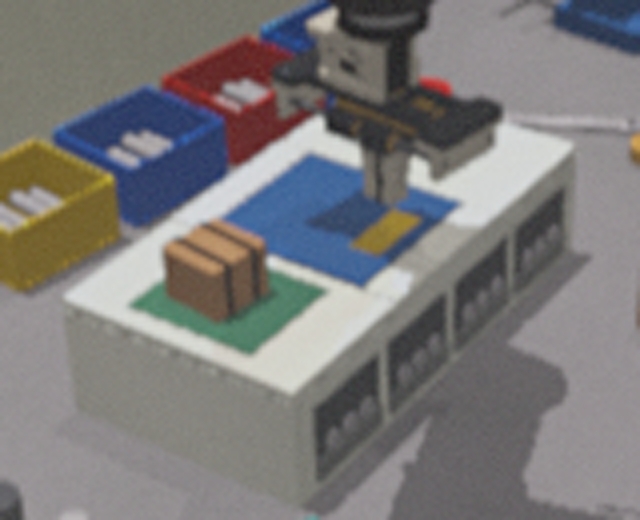

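The carton sits on the patch (crop (215,270)) and the fingers are over the yellow mark (crop (385,215)). I press gently, 1 mm per row.

jog_arm:
  travel:
    - [0,0,0.004]
    - [0,0,0.008]
    - [0,0,0.01]
    - [0,0,0.012]
    - [0,0,0.014]
    - [0,0,0.016]
    - [0,0,0.018]
    - [0,0,0.02]
    - [0,0,0.02]
    - [0,0,0.02]
  dr:
    - [0,0,0]
    - [0,0,0]
    - [0,0,0]
    - [0,0,0]
    - [0,0,0]
    - [0,0,0]
    - [0,0,0]
    - [0,0,0]
    - [0,0,0]
    - [0,0,0]
  claw: [0,0,0,0,0,0,0,0,0,0]

```text
time_s: 9.85
tcp_pos: [0.485, 0.021, 0.1167]
eef_rot: [-180.0, 0.0, -90.0]
contact_force: [-0.0, 0.1, -1.0]
gripper_width: 0.0003
gripper_force: 0.0
```

jog_arm:
  travel:
    - [0,0,0.001]
    - [0,0,0.002]
    - [0,0,0.002]
    - [0,0,0.003]
    - [0,0,0.003]
    - [0,0,0.004]
    - [0,0,0.004]
    - [0,0,0.004]
    - [0,0,0.004]
    - [0,0,0.004]
  dr:
    - [0,0,0]
    - [0,0,0]
    - [0,0,0]
    - [0,0,0]
    - [0,0,0]
    - [0,0,0]
    - [0,0,0]
    - [0,0,0]
    - [0,0,0]
    - [0,0,0]
  claw: [0,0,0,0,0,0,0,0,0,0]

```text
time_s: 11.1
tcp_pos: [0.485, 0.021, 0.1147]
eef_rot: [-180.0, 0.0, -90.0]
contact_force: [-0.2, 0.4, 0.0]
gripper_width: 0.0005
gripper_force: 0.0
```

```bash
python3 - <<'E'
from h import *
s=r.get_state(); print(np.round(s['tcp_pos'],4),np.round(s['contact_force'],2),np.round(s['moment'],2))
c=cam('scene'); fit(c)
c=c['pixels'][150:280,160:330,::-1]
cv2.imwrite('pics/scene5.png',cv2.resize(c,None,fx=4,fy=4,interpolation=cv2.INTER_CUBIC))
E
```

```text
[0.485  0.021  0.1147] [-0.25  0.37  0.01] [ 0.05 -0.03  0.04]
green 635 med z 0.1189 mean [0.543  0.1934] rect c [525.3 180.2] size [128.  105.6] ang 7.1
blue 2030 med z 0.1188 mean [0.5599 0.0372] rect c [545.8  29.8] size [169.8 155.3] ang 7.2
yellow 89 med z 0.1194 mean [0.4888 0.0364] rect c [487.5  34.9] size [29.6 38.3] ang 17.5
cream 5498 med z 0.1177 mean [0.5732 0.0264] rect c [545.5  29.5] size [244.3 448. ] ang 7.4
carton 253 med z 0.1681 mean [0.5396 0.1744] rect c [537.8 173.3] size [61.5 40.1] ang 0.3
cartall 351 med z 0.167 mean [0.5477 0.1744] rect c [538.9 173.3] size [63.8 40.1] ang 0.3
```

View pics/scene5.png

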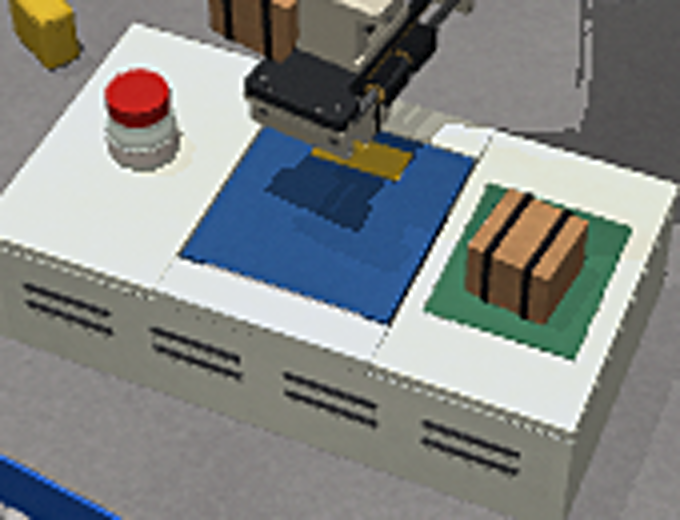

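The fingers are over the mark (crop (350,150)) but no force shows yet, so I continue down in small steps.

jog_arm:
  travel:
    - [0,0,0.001]
    - [0,0,0.002]
    - [0,0,0.002]
    - [0,0,0.003]
    - [0,0,0.003]
    - [0,0,0.004]
    - [0,0,0.004]
    - [0,0,0.004]
    - [0,0,0.004]
    - [0,0,0.004]
  dr:
    - [0,0,0]
    - [0,0,0]
    - [0,0,0]
    - [0,0,0]
    - [0,0,0]
    - [0,0,0]
    - [0,0,0]
    - [0,0,0]
    - [0,0,0]
    - [0,0,0]
  claw: [0,0,0,0,0,0,0,0,0,0]

```text
time_s: 12.4
tcp_pos: [0.485, 0.021, 0.1127]
eef_rot: [-180.0, -0.0, -90.0]
contact_force: [-0.3, 0.7, 1.0]
gripper_width: 0.0005
gripper_force: 0.0
```

```bash
cat >> h.py <<'E'
def plane(n):
    c=cam(n); P=cloud(c); hsv=cv2.cvtColor(np.ascontiguousarray(c['pixels']),cv2.COLOR_RGB2HSV); h,s=hsv[...,0],hsv[...,1]
    ok=(c['range_z']>0)&(abs(P[...,2]-.13)<.06)&(abs(P[...,0]-.545)<.12)&(abs(P[...,1]-.03)<.22)
    for k,m in {'blue':ok&(h>98)&(h<125)&(s>100),'cream':ok&(s<70)&(abs(P[...,2]-.12)<.01)}.items():
        q=P[m]; ux=np.array([np.cos(np.radians(7.5)),np.sin(np.radians(7.5))]); x=(q[:,:2]-[.5445,.0285])@ux
        y=(q[:,:2]-[.5445,.0285])@[-ux[1],ux[0]]
        a=np.linalg.lstsq(np.c_[np.ones(len(x)),x,y],q[:,2],rcond=None)[0]; print(n,k,len(x),'z0,slope x,y',np.round(a,4),'xrange',np.round(np.percentile(x,[1,99]),3))
E
python3 - <<'E'
from h import *
for i in range(3): print(np.round(r.get_state()['contact_force'],2))
for n in('wrist','scene','side'): plane(n)
print(np.round(r.get_state()['contact_force'],2))
fit(cam('side'))
E
```

```text
[-0.31  0.74  0.98]
[-0.31  0.74  0.98]
[-0.31  0.74  0.98]
wrist blue 42057 z0,slope x,y [ 0.1198 -0.0045  0.0027] xrange [-0.083  0.08 ]
wrist cream 44670 z0,slope x,y [ 0.1186  0.0005 -0.0008] xrange [-0.12   0.101]
scene blue 2090 z0,slope x,y [0.1192 0.0101 0.0565] xrange [-0.081  0.083]
scene cream 4514 z0,slope x,y [ 1.177e-01 -1.000e-04  4.000e-04] xrange [-0.114  0.121]
side blue 739 z0,slope x,y [ 0.1235 -0.0022  0.0003] xrange [-0.083  0.074]
side cream 1867 z0,slope x,y [ 0.1222  0.0059 -0.001 ] xrange [-0.123  0.116]
[1.06 0.18 0.14]
green 254 med z 0.123 mean [0.4946 0.189 ] rect c [518.  182.4] size [113.1  97. ] ang 8.1
blue 726 med z 0.1233 mean [0.5442 0.0403] rect c [535.6  30.9] size [158.1 145.7] ang 6.3
yellow 57 med z 0.1241 mean [0.4821 0.0245] rect c [483.7  20.8] size [56.  20.9] ang 87.3
cream 2405 med z 0.1217 mean [0.4979 0.0926] rect c [619.5  67.8] size [408.8 510.5] ang 7.6
carton 211 med z 0.1718 mean [0.524  0.1858] rect c [528.2 181.8] size [59.9 54.8] ang 88.9
cartall 367 med z 0.1673 mean [0.5218 0.1918] rect c [528.4 182.8] size [57.3 60.2] ang 1.4
```

jog_arm:
  travel:
    - [0,0,0.001]
    - [0,0,0.002]
    - [0,0,0.003]
    - [0,0,0.004]
    - [0,0,0.005]
    - [0,0,0.006]
    - [0,0,0.007]
    - [0,0,0.008]
    - [0,0,0.008]
    - [0,0,0.008]
  dr:
    - [0,0,0]
    - [0,0,0]
    - [0,0,0]
    - [0,0,0]
    - [0,0,0]
    - [0,0,0]
    - [0,0,0]
    - [0,0,0]
    - [0,0,0]
    - [0,0,0]
  claw: [0,0,0,0,0,0,0,0,0,0]

```text
time_s: 13.85
tcp_pos: [0.485, 0.021, 0.1087]
eef_rot: [180.0, -0.0, -90.0]
contact_force: [0.6, -0.2, 1.4]
gripper_width: 0.0004
gripper_force: 0.0
```

```bash
python3 - <<'E'
from h import *
s=r.get_state(); print(np.round(s['tcp_pos'],4),np.round(s['contact_force'],2))
plane('wrist')
c=cam('side'); P=cloud(c)
# finger lowest points: pixels near the TCP column, not on surface
m=(c['range_z']>0)&(np.hypot(P[...,0]-.485,P[...,1]-.021)<.03)&(P[...,2]>.128)
q=P[m]; print(len(q),np.round(np.percentile(q[:,2],[0,1,5,25,75]),4), np.round(q[np.argsort(q[:,2])[:5]],4))
cv2.imwrite('pics/side6.png',cv2.resize(c['pixels'][130:210,200:300,::-1],None,fx=6,fy=6,interpolation=cv2.INTER_CUBIC))
E
```

```text
[0.485  0.021  0.1087] [ 0.64 -0.21  1.39]
wrist blue 42823 z0,slope x,y [ 0.1198 -0.0045  0.0026] xrange [-0.083  0.079]
wrist cream 44444 z0,slope x,y [ 0.1185  0.0004 -0.001 ] xrange [-0.12   0.097]
547 [0.1292 0.1457 0.155  0.2208 0.2904] [[0.4702 0.045  0.1292]
 [0.4745 0.0241 0.1415]
 [0.4889 0.0287 0.142 ]
 [0.4752 0.0285 0.1433]
 [0.4702 0.0186 0.1446]]
```

View pics/side6.png

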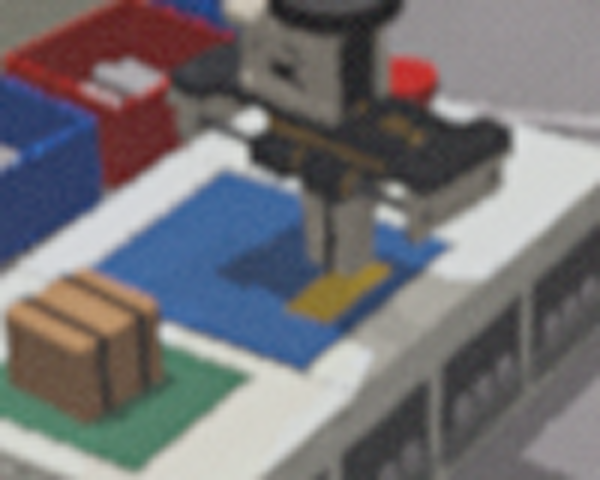

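```bash
python3 - <<'E'
from h import *
s=r.get_state()
for n in('side','scene'):
    c=cam(n); T=np.linalg.inv(c['T'])
    for z in(.1087,.12,.13,.14):
        for dx in(-.021,0,.021):
            p=T[:3,:3]@np.array([.485+dx,.021,z])+T[:3,3]; print(n,z,dx,np.round([c['cx']+c['fx']*p[0]/-p[2],c['cy']-c['fy']*p[1]/-p[2],-p[2]],2))
    P=cloud(c)
    if n=='side':
        for v in range(166,182): print(v,[tuple(np.round(P[v,u],3)) for u in (254,258)],c['pixels'][v,258])
E
```

```text
side 0.1087 -0.021 [261.01 183.66   1.55]
side 0.1087 0 [256.47 181.53   1.56]
side 0.1087 0.021 [251.99 179.43   1.57]
side 0.12 -0.021 [260.98 180.93   1.55]
side 0.12 0 [256.41 178.81   1.56]
side 0.12 0.021 [251.91 176.73   1.57]
side 0.13 -0.021 [260.95 178.5    1.54]
side 0.13 0 [256.36 176.39   1.55]
side 0.13 0.021 [251.85 174.32   1.56]
side 0.14 -0.021 [260.91 176.05   1.53]
side 0.14 0 [256.31 173.96   1.55]
side 0.14 0.021 [251.79 171.89   1.56]
166 [(np.float64(0.487), np.float64(0.03), np.float64(0.176)), (np.float64(0.466), np.float64(0.033), np.float64(0.185))] [115 111 103]
167 [(np.float64(0.485), np.float64(0.032), np.float64(0.173)), (np.float64(0.467), np.float64(0.032), np.float64(0.181))] [113 107 101]
168 [(np.float64(0.491), np.float64(0.026), np.float64(0.164)), (np.float64(0.472), np.float64(0.027), np.float64(0.172))] [115 111 104]
169 [(np.float64(0.486), np.float64(0.031), np.float64(0.164)), (np.float64(0.47), np.float64(0.028), np.float64(0.169))] [116 111 103]
170 [(np.float64(0.485), np.float64(0.032), np.float64(0.161)), (np.float64(0.47), np.float6
[... 1315 characters left out ...]
np.float64(0.124)), (np.float64(0.473), np.float64(0.027), np.float64(0.123))] [112 100  71]
181 [(np.float64(0.476), np.float64(0.043), np.float64(0.126)), (np.float64(0.473), np.float64(0.027), np.float64(0.119))] [82 82 93]
scene 0.1087 -0.021 [254.56 185.25   1.4 ]
scene 0.1087 0 [251.   189.59   1.39]
scene 0.1087 0.021 [247.36 194.02   1.38]
scene 0.12 -0.021 [254.58 182.61   1.39]
scene 0.12 0 [250.99 186.95   1.38]
scene 0.12 0.021 [247.33 191.38   1.37]
scene 0.13 -0.021 [254.59 180.24   1.39]
scene 0.13 0 [250.98 184.59   1.37]
scene 0.13 0.021 [247.31 189.02   1.36]
scene 0.14 -0.021 [254.6  177.86   1.38]
scene 0.14 0 [250.97 182.21   1.37]
scene 0.14 0.021 [247.28 186.64   1.36]
```

```bash
python3 - <<'E'
from h import *
for n in('side','scene'):
    c=cam(n); P=cloud(c); X,Y,Z=P[...,0],P[...,1],P[...,2]
    ok=(c['range_z']>0)&(abs(Y-.021)<.06)&(Z>.13)&(Z<.3)
    for a in np.arange(.37,.6,.02):
        m=ok&(X>a)&(X<a+.02)
        if m.sum()>3: print(n,round(a,2),m.sum(),np.round(np.percentile(Z[m],[2,10,50]),3))
E
```

```text
side 0.37 44 [0.234 0.236 0.246]
side 0.39 209 [0.209 0.213 0.238]
side 0.41 61 [0.22  0.225 0.25 ]
side 0.43 65 [0.217 0.222 0.242]
side 0.45 261 [0.155 0.179 0.234]
side 0.47 218 [0.148 0.16  0.248]
side 0.49 129 [0.147 0.161 0.231]
side 0.51 93 [0.22  0.226 0.26 ]
side 0.53 38 [0.218 0.222 0.247]
side 0.55 103 [0.211 0.214 0.239]
side 0.57 40 [0.211 0.219 0.249]
scene 0.39 128 [0.204 0.209 0.242]
scene 0.41 67 [0.215 0.22  0.243]
scene 0.43 30 [0.218 0.22  0.241]
scene 0.45 61 [0.21  0.214 0.228]
scene 0.47 102 [0.143 0.156 0.226]
scene 0.49 143 [0.142 0.151 0.227]
scene 0.51 122 [0.208 0.214 0.233]
scene 0.53 345 [0.22  0.244 0.264]
scene 0.55 150 [0.239 0.244 0.246]
scene 0.57 316 [0.205 0.209 0.235]
```

The depth images put the actual fingertips about 30 mm above the reported TCP. The body-to-tip distance is consistent with that, and the hatch has not moved. I keep lowering, checking force.

jog_arm:
  travel:
    - [0,0,0.004]
    - [0,0,0.008]
    - [0,0,0.012]
    - [0,0,0.016]
    - [0,0,0.02]
    - [0,0,0.024]
    - [0,0,0.026]
    - [0,0,0.028]
    - [0,0,0.028]
    - [0,0,0.028]
  dr:
    - [0,0,0]
    - [0,0,0]
    - [0,0,0]
    - [0,0,0]
    - [0,0,0]
    - [0,0,0]
    - [0,0,0]
    - [0,0,0]
    - [0,0,0]
    - [0,0,0]
  claw: [0,0,0,0,0,0,0,0,0,0]

```text
time_s: 15.4
tcp_pos: [0.485, 0.021, 0.0947]
eef_rot: [-180.0, 0.0, -90.0]
contact_force: [0.2, -0.2, -0.2]
gripper_width: 0.0005
gripper_force: 0.0
```

jog_arm:
  travel:
    - [0,0,0.001]
    - [0,0,0.002]
    - [0,0,0.003]
    - [0,0,0.004]
    - [0,0,0.005]
    - [0,0,0.006]
    - [0,0,0.006]
    - [0,0,0.006]
    - [0,0,0.006]
    - [0,0,0.006]
  dr:
    - [0,0,0]
    - [0,0,0]
    - [0,0,0]
    - [0,0,0]
    - [0,0,0]
    - [0,0,0]
    - [0,0,0]
    - [0,0,0]
    - [0,0,0]
    - [0,0,0]
  claw: [0,0,0,0,0,0,0,0,0,0]

```text
time_s: 16.65
tcp_pos: [0.485, 0.021, 0.0917]
eef_rot: [-180.0, -0.0, -90.0]
contact_force: [0.8, 0.3, 0.9]
gripper_width: 0.0004
gripper_force: 0.0
```

jog_arm:
  travel:
    - [0,0,0.001]
    - [0,0,0.002]
    - [0,0,0.003]
    - [0,0,0.004]
    - [0,0,0.005]
    - [0,0,0.006]
    - [0,0,0.006]
    - [0,0,0.006]
    - [0,0,0.006]
    - [0,0,0.006]
  dr:
    - [0,0,0]
    - [0,0,0]
    - [0,0,0]
    - [0,0,0]
    - [0,0,0]
    - [0,0,0]
    - [0,0,0]
    - [0,0,0]
    - [0,0,0]
    - [0,0,0]
  claw: [0,0,0,0,0,0,0,0,0,0]

```text
time_s: 17.9
tcp_pos: [0.485, 0.021, 0.0892]
eef_rot: [-180.0, -0.0, -90.0]
contact_force: [-2.5, 0.1, 5.9]
gripper_width: 0.0006
gripper_force: 3.3
```

```bash
python3 - <<'E'
from h import *
plane('wrist'); print(np.round(r.get_state()['contact_force'],2))
for n in('side','scene'):
    c=cam(n); P=cloud(c); X,Y,Z=P[...,0],P[...,1],P[...,2]
    ok=(c['range_z']>0)&(abs(Y-.021)<.06)&(Z>.127)&(Z<.3)
    for a in (.39,.47,.49,.55,.57):
        m=ok&(X>a)&(X<a+.02)
        if m.sum()>3: print(n,round(a,2),m.sum(),np.round(np.percentile(Z[m],[2,10,50]),3))
E
```

```text
wrist blue 45582 z0,slope x,y [0.1191 0.0044 0.0028] xrange [-0.084  0.076]
wrist cream 44713 z0,slope x,y [0.1189 0.0012 0.0027] xrange [-0.12   0.043]
[-3.15  0.37  6.37]
side 0.39 208 [0.188 0.194 0.217]
side 0.47 252 [0.131 0.153 0.238]
side 0.49 158 [0.131 0.15  0.217]
side 0.55 104 [0.19  0.193 0.219]
side 0.57 44 [0.127 0.197 0.23 ]
scene 0.39 117 [0.186 0.191 0.223]
scene 0.47 119 [0.132 0.179 0.212]
scene 0.49 165 [0.13  0.144 0.226]
scene 0.55 144 [0.219 0.224 0.226]
scene 0.57 311 [0.185 0.19  0.218]
```

Contact at last: 6 N, and the hatch plane has tilted inwards by 0.009. I press ~3.5 mm more.

jog_arm:
  travel:
    - [0,0,0.001]
    - [0,0,0.002]
    - [0,0,0.003]
    - [0,0,0.004]
    - [0,0,0.005]
    - [0,0,0.006]
    - [0,0,0.007]
    - [0,0,0.007]
    - [0,0,0.007]
    - [0,0,0.007]
  dr:
    - [0,0,0]
    - [0,0,0]
    - [0,0,0]
    - [0,0,0]
    - [0,0,0]
    - [0,0,0]
    - [0,0,0]
    - [0,0,0]
    - [0,0,0]
    - [0,0,0]
  claw: [0,0,0,0,0,0,0,0,0,0]

```text
time_s: 19.3
tcp_pos: [0.4851, 0.021, 0.0859]
eef_rot: [-180.0, -0.0, -90.0]
contact_force: [-4.2, 0.6, 8.4]
gripper_width: 0.0006
gripper_force: 4.4
```

```bash
python3 - <<'E'
from h import *
plane('wrist'); print(np.round(r.get_state()['contact_force'],2))
E
```

```text
wrist blue 45833 z0,slope x,y [0.1173 0.0237 0.0046] xrange [-0.083  0.075]
wrist cream 45013 z0,slope x,y [0.1187 0.0007 0.0011] xrange [-0.12   0.039]
[-4.02  0.49  8.12]
```

jog_arm:
  travel:
    - [0,0,0.001]
    - [0,0,0.002]
    - [0,0,0.003]
    - [0,0,0.003]
    - [0,0,0.003]
    - [0,0,0.003]
    - [0,0,0.003]
    - [0,0,0.003]
    - [0,0,0.003]
    - [0,0,0.003]
  dr:
    - [0,0,0]
    - [0,0,0]
    - [0,0,0]
    - [0,0,0]
    - [0,0,0]
    - [0,0,0]
    - [0,0,0]
    - [0,0,0]
    - [0,0,0]
    - [0,0,0]
  claw: [0,0,0,0,0,0,0,0,0,0]

```text
time_s: 20.6
tcp_pos: [0.4851, 0.021, 0.0844]
eef_rot: [-180.0, -0.0, -90.0]
contact_force: [-3.6, -0.6, 9.0]
gripper_width: 0.0005
gripper_force: 4.5
```

```bash
python3 - <<'E'
from h import *
plane('wrist'); print(np.round(r.get_state()['contact_force'],2))
E
```

```text
wrist blue 45930 z0,slope x,y [0.1165 0.033  0.0052] xrange [-0.083  0.074]
wrist cream 45195 z0,slope x,y [0.1187 0.0005 0.0006] xrange [-0.12   0.038]
[-4.14  0.31  9.39]
```

The tilt change is ~0.037 at 9 N, past the catch. I withdraw straight up.

jog_arm:
  travel:
    - [0,0,-0.03]
    - [0,0,-0.08]
    - [0,0,-0.14]
    - [0,0,-0.2]
    - [0,0,-0.26]
    - [0,0,-0.32]
    - [0,0,-0.34]
    - [0,0,-0.34]
    - [0,0,-0.34]
    - [0,0,-0.34]
  dr:
    - [0,0,0]
    - [0,0,0]
    - [0,0,0]
    - [0,0,0]
    - [0,0,0]
    - [0,0,0]
    - [0,0,0]
    - [0,0,0]
    - [0,0,0]
    - [0,0,0]
  claw: [0,0,0,0,0,0,0,0,0,0]

```text
time_s: 21.9
tcp_pos: [0.4845, 0.0208, 0.2527]
eef_rot: [179.9, -0.0, -90.0]
contact_force: [-0.4, 0.3, 0.9]
gripper_width: 0.0008
gripper_force: 0.0
```

```bash
python3 - <<'E'
from h import *
print(np.round(r.get_state()['contact_force'],2))
for n in('wrist','scene','side'): plane(n)
c=cam('scene'); fit(c)
cv2.imwrite('pics/scene7.png',cv2.resize(c['pixels'][110:290,130:370,::-1],None,fx=3,fy=3,interpolation=cv2.INTER_CUBIC))
E
```

```text
[-0.43  0.32  0.85]
wrist blue 19650 z0,slope x,y [ 0.1511 -0.3759 -0.0007] xrange [-0.074  0.08 ]
wrist cream 31511 z0,slope x,y [ 0.1185  0.0004 -0.001 ] xrange [-0.119  0.116]
scene blue 2775 z0,slope x,y [ 0.1508 -0.3721  0.0225] xrange [-0.072  0.083]
scene cream 4270 z0,slope x,y [ 1.177e-01  0.000e+00 -1.000e-04] xrange [-0.113  0.121]
side blue 505 z0,slope x,y [ 0.1546 -0.373  -0.0045] xrange [-0.076  0.07 ]
side cream 2235 z0,slope x,y [ 0.1222  0.0061 -0.0014] xrange [-0.122  0.115]
green 638 med z 0.1188 mean [0.5429 0.1936] rect c [526.4 180.8] size [129.  105.1] ang 7.7
blue 646 med z 0.1244 mean [0.6123 0.0408] rect c [609.9  39.1] size [ 38.7 152.9] ang 6.6
yellow none
cream 5219 med z 0.1176 mean [0.5769 0.0271] rect c [546.1  29.4] size [243.4 449.2] ang 7.2
carton 165 med z 0.1676 mean [0.5396 0.1815] rect c [537.  181.9] size [23.1 63. ] ang 88.4
cartall 238 med z 0.1662 mean [0.5481 0.1814] rect c [537.8 181.5] size [23.6 64.8] ang 89.5
```

View pics/scene7.png

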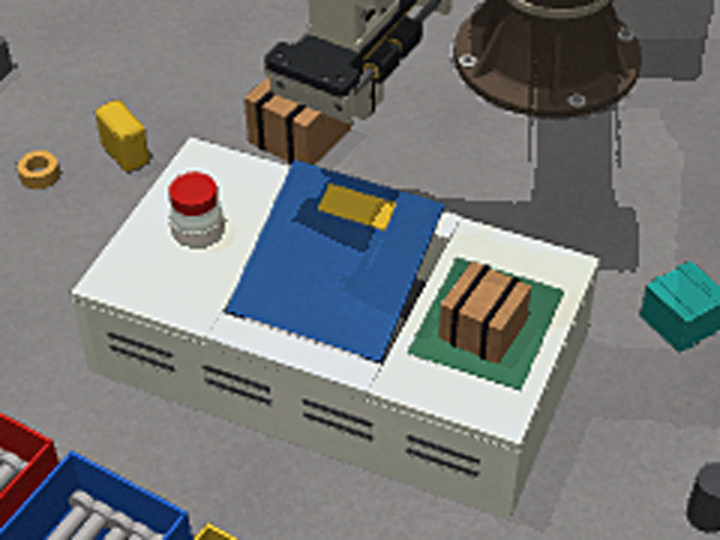

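The hatch stands ajar at about 0.36 rad, the carton is flat on the green patch (crop (485,310)), the jar is untouched at (195,210) and the hand is clear. I hand it in.

```bash
python3 -c "
from plant import r
print(r.close_job())"
```

```text
the job is handed in; nothing more can be done
None
```

The job is handed in (no verdict shown): the carton is flat on the green patch, about 10 mm off centre, the hatch is ajar at about 0.36 rad, and the hand is clear; I viewed 11 pictures, one over the limit of 10, and the real fingertips sat about 30 mm above the reported TCP, so the carton was pushed near its top rather than low down.

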